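# Turn in the pan handles on the warming plate

### The job

The left pan on the warming plate has its handle lying across the free right hob: keeping that pan standing on its hob, swing its handle to the back until it is fully home under its clip. Then pick up the other pan from the bench, stand it on the right hob with its handle sticking out past the right side of the plate, and let go of it. Then take hold of it afresh and swing its handle to the back too, fully home under the right clip, leaving both pans standing centred on their hobs and the petri dish, tape roll and slide rack undisturbed.

Things in the scene. Friction and masses are not known exactly. Their poses are not given: they have to be found in the camera images.
- plate: white twin warming plate, fixed: 210 mm deep, 300 mm wide, 30 mm high; origin at the centre of its underside. Its x points to its back (away from the robot), y to its left, z up; the hob and clip points share these axes.
- hob_left (a point): middle of the top of the left hob, a steel disc 86 mm across, 33 mm above the worktop. A guard pin, 10 mm thick and 45 mm higher than the hob, stands 44 mm from it toward -x-y (front right): fingers holding a pan's body along the plate's x clear it, but cannot turn the pan a quarter turn without striking it.
- hob_right (a point): the same point on the right hob, 140 mm toward the plate's -y from the left one, with a like pin and its own clip behind. Free at the start.
- clip_left (a point): handle clip behind the left hob; this point, 121 mm from the hob's middle along x and 36 mm above it, lies on a homed handle's middle line. Steel, 14 mm wide along x: stop post with its face 9 mm toward +y, and a lip over the handle, underside 13 mm above this point, top 20 mm, out to 19 mm toward -y. A handle enters only by swinging toward +y (counter-clockwise from above).
- clip_right (a point): the same point of the like clip behind the right hob
- pan_a_center (a point): first pan, on the left hob, handle to the right over the other hob: open steel saucepan, body 60 mm across, 45 mm high, wall 3 mm, about 0.3 kg. Black level handle 14 mm wide, 10 mm high, its middle 36 mm above the underside, tip 135 mm from the pan's axis. This point: on the axis, 22.5 mm above the underside; x along the handle outward, z up.
- pan_a_handle (a point): point on the middle line of that pan's handle, 75 mm from the pan's axis: a good place to pinch from above, across the handle
- pan_a_end (a point): point on the middle line of that handle, 121 mm from the pan's axis (14 mm short of the tip); it lies at the clip point when home
- pan_b_center (a point): the other pan, the same in every way, on the bench left of the plate, handle roughly away from the robot. This point: on its axis, 22.5 mm above its underside; x along the handle outward, z up. It can be picked from above by its round body, fingers closing across the handle's direction.
- pan_b_handle (a point): point on that pan's handle, 75 mm from the pan's axis
- pan_b_end (a point): point on that handle, 121 mm from the pan's axis
- pan_a: the pan on the left hob; origin at the centre of its underside
- pan_b: the pan on the bench; origin at the centre of its underside
- petri_dish: bystander: petri dish, 61 mm across, 15 mm high, on the bench left of the second pan; origin under its centre
- tape_roll: bystander: roll of tape, 62 mm across, 19 mm high, behind the second pan; origin under its centre
- slide_rack: bystander: wire staining rack with a bail, 71x95x106 mm, behind the plate's right corner; origin under its centre

How it is judged:
On the way, in this order (a step that is already met when the one before it is completed fails the run):
1. the left pan's handle is home under the left clip, pan standing on the left hob (horizontal distance between pan_a_center and hob_left below 0.014 m and height (world z) of pan_a_center between 0.05 and 0.063 m and angle between pan_a_center's own z axis and vertical below 0.12 rad and y of pan_a_end in the frame of clip_left between -0.009 and 0.009 m and x of pan_a_end in the frame of clip_left above -0.02 m), for 0.2 s.
2. the second pan stands on the right hob, let go, its handle sticking out past the plate's right side (horizontal distance between pan_b_center and hob_right below 0.02 m and height (world z) of pan_b_center below 0.06 m and y of pan_b_end in the frame of hob_right below -0.085 m and angle between pan_b_center's own z axis and vertical below 0.12 rad and linear speed of pan_b below 0.02 m/s and contact force between the fingers and pan_b below 0.2 N), for 0.2 s.
3. the second pan's handle is home under the right clip (horizontal distance between pan_b_center and hob_right below 0.014 m and height (world z) of pan_b_center between 0.05 and 0.063 m and angle between pan_b_center's own z axis and vertical below 0.12 rad and y of pan_b_end in the frame of clip_right between -0.009 and 0.009 m and x of pan_b_end in the frame of clip_right above -0.02 m), for 0.2 s.
At the end, for the whole second after the job is handed in: Both pans stand upright and at rest, released, within 14 mm of the middles of their hobs (first pan left, second pan right), each handle home under its clip: the handle's middle line within 9 mm sideways of the clip point, the handle reaching through the clip (all of step 1 and all of step 3 and linear speed of each of pan_a, pan_b below 0.02 m/s and contact force between the fingers and pan_a below 0.2 N and contact force between the fingers and pan_b below 0.2 N); the robot touches nothing.
It fails at once if the left pan is lifted off the plate (height (world z) of pan_a_center above 0.08 m).
It fails at once if a pan is tipped over (angle between pan_a_center's own z axis and vertical above 0.6 rad or angle between pan_b_center's own z axis and vertical above 0.8 rad).
It fails at once if a bystander is disturbed (distance of any of petri_dish, tape_roll, slide_rack from where it was at the start of the episode above 0.03 m).
It also fails if it takes over 67 s, if anything falls off the work surface, if the arm or the gripper's body presses on something with over 40 N, if the wrist force passes 120 N, or if a joint passes its speed limit or range.

### The arm

A 6-joint arm with a two-finger parallel gripper is mounted at the origin on a cart in front of the work surface, level with it; the furniture and walls round the work are solid. World frame = base frame: x ahead of the robot, y to its left, z up, the work surface at z = 0. Lengths are in m, angles in rad, forces in N, time in s.
With the tool pointing down it reaches from about 0.25 to 0.8 m from the base axis. Payload 8.5 kg.
Tool frame: the origin (TCP) lies at the very end of the fingers, on their centre line; the grasp point (between the pads) lies robot.grip_depth behind it (robot.grip_depth is the distance from the TCP to the grasp point, in m); y points along the fingers, x is the direction in which the jaws open and shut, and the axes are right-handed (so a half turn about y gives the same grasp; the last joint's range is limited). The gripper opens to 85 mm and grips with 20 to 120 N. Pads are 22 mm wide; open, the fingers measure 114 mm over their backs; the gripper's body (76 mm by 85 mm) begins 54 mm behind the grasp point. The pads swing forward as they close: fully open they stand 13 mm farther back than shut.
Start: joints at [-1.21, 0.238, -0.013, 1.319, 0, 1.571], TCP at [0.185, -0.491, 0.231] pointing down, gripper open.
Joint ranges: [-2.66, 2.66], [-1.03, 1.9], [-1.14, 1.46], [-1.82, 2.27], [-1.45, 1.34], [-3.14, 3.14]. Speed limits (rad/s): [2.22, 2.22, 2.79, 3.14, 3.14, 3.14].

### API

Orientations are given as a rotation vector (axis times angle).
In Python, from rig import robot gives the robot as it stands.
- The arm moves only by the tool apply_moves, never from a script. Its argument "deltas" is a list of rows, each an object of numbers: "dx", "dy", "dz": the shift along the world's x, y, z in mm; "rx", "ry", "rz": the turn, a rotation vector about the world's x, y, z in rad; "fingers": the finger opening in mm, from 0 to 85.4. In form: [{"dx": .., "dy": .., "dz": .., "rx": .., "ry": .., "rz": .., "fingers": ..}, ...]. A call has 1 to 5 rows; each row shifts and turns the commanded pose from where the row before left it; what a row does not reach is not made up. A row lasts 1/12 s, in which the tool goes at most 41.7 mm and 7.16 degrees, less where a joint would pass 70% of its speed; a pose out of reach is approached as far as the arm can. A call with a gripper value outside its range is refused whole. The fingers move at their own pace and stop on an object; the grip force is fixed at half the most. Time passes only in rows, so rows that do not move let the fingers close. It gives the time, the measured TCP pose, the force and the opening at its end, in the units of the state.
- robot.observe(): the state, without advancing time (a new reading comes with each control period).
- robot.get_image(name): name is "side" or "top"; returns a dict with "image" (420x560x3 uint8, blue, green, red), "z_map" (420x560 float32, m along the optical axis (not along the pixel's ray), 0 where there is no reading), "fx", "fy", "cx", "cy" (pixels), "D" ([k1, k2, p1, p2, k3] as OpenCV has them; the pictures are not rectified), "xyz" and "attitude" of the camera in the world. Camera axes: x right, y down, z forward; pixel columns grow to the right and rows downward; lengths in m; the calibration is good to about 2 mm. A picture is of the moment at which its call begins.
- robot.close_job(): hands the job in, once; it reports no verdict.
The state is a dict: "time": time; "joint_pos": joint angles; "dq": joint speeds; "effort": joint torques, N m; "position": TCP position; "tcp_rot": TCP orientation; "force": force on the tool from outside, world axes, zero at the start; "moment": the same for the moment, N m; "grip_width": finger opening in m.
Only numpy, scipy, OpenCV 4.12 (cv2) and the standard library are available. Lean on these libraries where they do the work, as an engineer would, in place of code of your own. Each camera call takes 0.05 s, during which the arm holds its last target. There are 200 camera calls.

## Working session

There is one attempt and no reset: what is moved stays moved. The work goes in short steps, Python scripts to look and compute and a tool call to move; the robot and the scene stay as the last step left them, time stands still between calls to the robot, and variables do not carry over. Pictures are saved under pics/ and viewed, on a budget of 10 in all, crops included, one or two more only if the job needs it, and the job is handed in when it is done.

Besides the shell and the picture viewer there is one more tool, called after "Emit:" as name(argument=value, ...), one argument or row to a line, values as JSON. apply_moves: Moves the arm, as the interface text tells. Its arguments: {"type":"object","properties":{"deltas":{"type":"array"}},"required":["deltas"]}

```bash
mkdir -p pics; ls; cat > h.py <<'E'
import numpy as np,cv2
from rig import robot
from scipy.spatial.transform import Rotation as R
def grab(n):
    return robot.get_image(n)
def Rc(c):
    a=np.array(c["attitude"],float)
    return a if a.shape==(3,3) else R.from_rotvec(a).as_matrix()
def K(c): return np.array([[c["fx"],0,c["cx"]],[0,c["fy"],c["cy"]],[0,0,1.]])
def ray(c,u,v):
    p=cv2.undistortPoints(np.array([[[u,v]]],float),K(c),np.array(c["D"],float))[0,0]
    return Rc(c)@np.array([p[0],p[1],1.])
def at_z(c,u,v,z):
    d=ray(c,u,v);o=np.array(c["xyz"]);return o+d*(z-o[2])/d[2]
def cloud(c):
    h,w=c["z_map"].shape
    g=np.stack(np.meshgrid(np.arange(w),np.arange(h)),-1).reshape(-1,1,2).astype(float)
    p=cv2.undistortPoints(g,K(c),np.array(c["D"],float)).reshape(h,w,2)
    z=c["z_map"]; P=np.stack([p[...,0]*z,p[...,1]*z,z],-1)
    W=P@Rc(c).T+np.array(c["xyz"]); W[z==0]=np.nan
    return W
E
python3 - <<'E'
from h import *
s=robot.observe();print({k:np.round(v,3) for k,v in s.items()},robot.grip_depth)
for n in("top","side"):
    c=grab(n);print(n,c["xyz"],c["attitude"],c["fx"],c["cx"],c["cy"],c["D"]);cv2.imwrite(f"pics/{n}0.png",c["image"])
    np.savez(f"{n}0.npz",**c)
E
```

```text
pics
{'time': np.float64(0.0), 'joint_pos': array([-1.21 ,  0.239, -0.014,  1.319,  0.   ,  1.571]), 'dq': array([-0.001,  0.001, -0.001, -0.001,  0.002, -0.   ]), 'effort': array([ 0.0000e+00, -5.3878e+01,  3.4644e+01,  1.8000e-02,  0.0000e+00,
       -0.0000e+00]), 'position': array([ 0.185, -0.491,  0.231]), 'tcp_rot': array([-1.358,  0.94 , -0.938]), 'force': array([-0.333,  0.293,  0.24 ]), 'moment': array([-0.02 ,  0.029,  0.039]), 'grip_width': np.float64(0.086)} 0.0187
top [ 0.40628533 -0.06158144  1.15408273] [-2.17071507  2.11340512 -0.13943427] 407.6050591326122 289.33187542970876 214.7806040367864 [-0.11574401  0.          0.          0.          0.        ]
side [0.54940153 1.16058229 0.89775216] [-0.01949216  2.76926163 -1.47607555] 489.68910030546687 283.81012807003555 200.9855427260748 [-0.03911479  0.          0.          0.          0.        ]
```

```bash
python3 - <<'E'
import cv2
a=cv2.imread("pics/top0.png");b=cv2.imread("pics/side0.png")
cv2.imwrite("pics/top0b.png",cv2.resize(a,(800,600)));cv2.imwrite("pics/side0b.png",cv2.resize(b,(800,600)))
E
```

```text
(no output)
```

View pics/top0b.png

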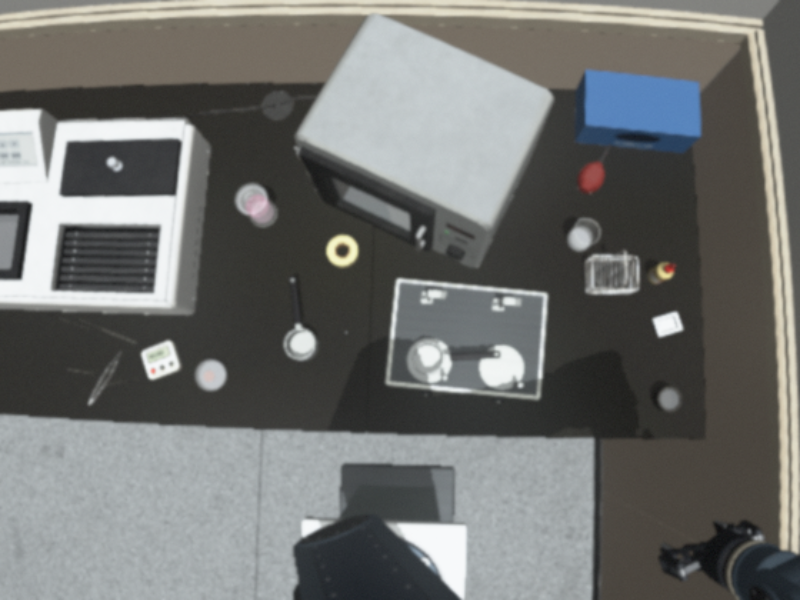

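View pics/side0b.png

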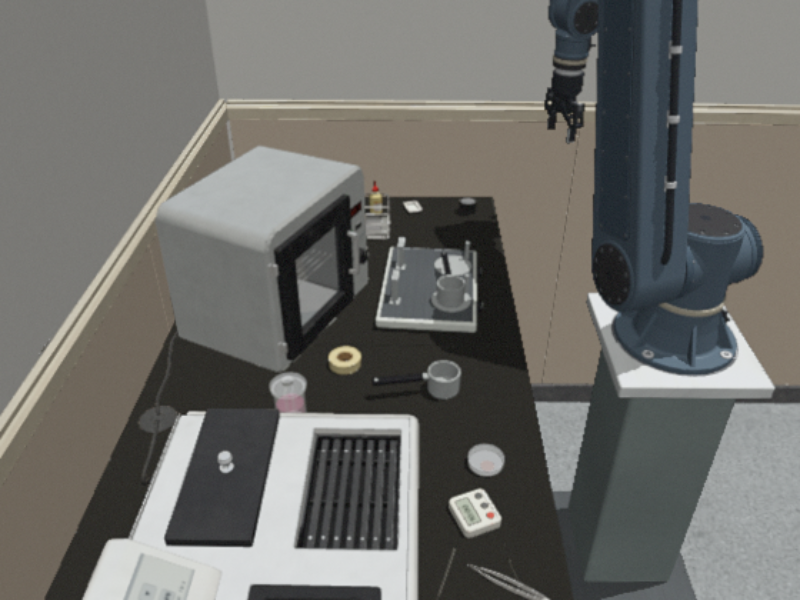

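The top view shows the plate (about 390–548, 280–397 in the 800-wide picture), pan A at (430,360) with its handle to (500,352), and pan B at (300,343) with its handle to (293,280). The tape is at (342,250) and the oven's corner at (480,265). I'll enlarge this area next.

```bash
python3 - <<'E'
import cv2,numpy as np
a=cv2.imread("pics/top0.png")[185:285,195:390]
cv2.imwrite("pics/top0c.png",cv2.resize(a,None,fx=4,fy=4,interpolation=cv2.INTER_CUBIC))
b=cv2.imread("pics/side0.png")[160:290,220:360]
cv2.imwrite("pics/side0c.png",cv2.resize(b,None,fx=4.5,fy=4.5,interpolation=cv2.INTER_CUBIC))
from h import *
c=dict(np.load("top0.npz"));W=cloud(c)
# points around: plate top, hob etc
for u,v in [(300,252),(350,255),(301,250),(210,240),(320,190),(235,225),(330,170)]: print(u,v,W[v,u].round(3))
# oven top extents
m=(W[...,2]>0.12)&(W[...,0]>0.3)&(np.abs(W[...,1])<0.4)
print(np.nanmin(W[m],0),np.nanmax(W[m],0)); P=W[m]; i=np.argsort(P[:,0])[:5];print(P[i].round(3))
E
```

```text
300 252 [ 0.464 -0.078  0.04 ]
350 255 [ 0.459 -0.216  0.032]
301 250 [ 0.469 -0.081  0.04 ]
210 240 [0.492 0.177 0.007]
320 190 [ 0.646 -0.132 -0.003]
235 225 [0.537 0.109 0.002]
330 170 [ 0.659 -0.145  0.178]
[ 0.53834467 -0.39984342  0.12000129] [1.07378868 0.39997795 0.31925139]
[[0.538 0.395 0.126]
 [0.538 0.392 0.126]
 [0.539 0.399 0.123]
 [0.539 0.398 0.137]
 [0.539 0.395 0.138]]
```

View pics/top0c.png

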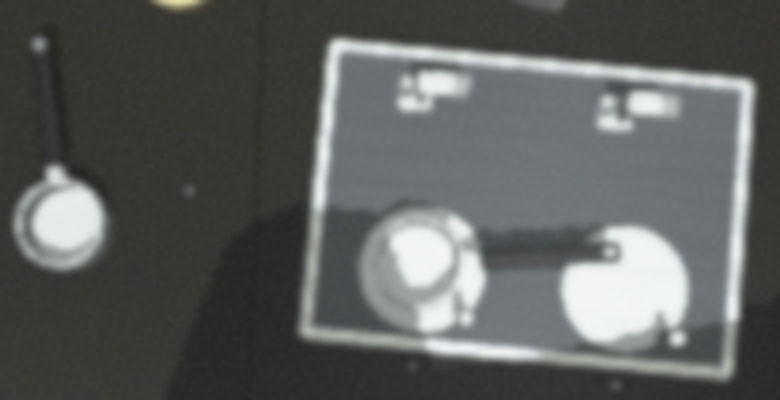

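View pics/side0c.png

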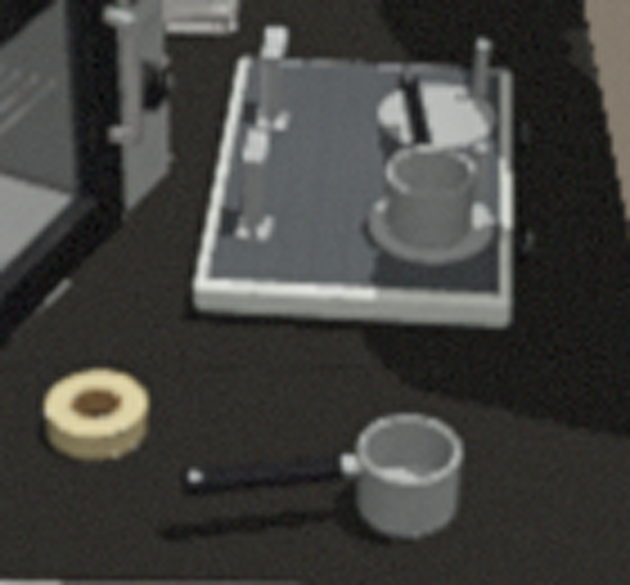

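The crop shows the plate's corners at (333,42), (752,82), (728,375) and (303,335), with the right hob at (625,288). Pan A's rim is at (410,268) with its handle tip at about (618,250). Pan B's rim is at (60,223) with its tip at (38,38). The side crop shows the same things, so I'll triangulate from both.

```bash
python3 - <<'E'
from h import *
t=dict(np.load("top0.npz"));s=dict(np.load("side0.npz"))
T=lambda x,y:(195+(x+.5)/4-.5,185+(y+.5)/4-.5)
S=lambda x,y:(220+(x+.5)/4.5-.5,160+(y+.5)/4.5-.5)
co=[(333,42),(752,82),(728,375),(303,335)]
P=[at_z(t,*T(*q),.03)[:2] for q in co];print("plate",np.round(P,4))
for i in range(4):print(np.linalg.norm(P[i]-P[(i+1)%4]).round(4))
ce=np.mean(P,0); fx=(P[0]+P[1]-P[2]-P[3]);ly=(P[0]+P[3]-P[1]-P[2])
yaw=[np.arctan2(fx[1],fx[0]),np.arctan2(-ly[0],ly[1])];print("c",ce,"yaw",yaw)
def tri(a,b):
    A=[];bb=[]
    for c,p in((t,T(*a)),(s,S(*b))):
        d=ray(c,*p);d/=np.linalg.norm(d);M=np.eye(3)-np.outer(d,d);A.append(M);bb.append(M@c["xyz"])
    x=np.linalg.lstsq(np.vstack(A),np.hstack(bb),rcond=None)[0]
    r=[np.linalg.norm(M@(x-c["xyz"])) for M,c in zip(A,(t,s))]
    return x.round(4),np.round(r,4)
for n,a,b in[("rimA",(410,264),(431,172)),("rimB",(60,223),(409,448)),("tipB",(38,38),(190,479)),("hobR",(625,288),(436,115)),("tipA",(616,250),(407,82)),("clipR lip",(655,103),(275,40)),("clipL lip",(445,83),(258,142)),("pinR",(678,339),(484,45)),("BL plate",(303,335),(512,290)),("TL plate",(333,42),(197,287))]:
    print(n,*tri(a,b))
for n,q,z in[("rimA",(410,264),.078),("rimB",(60,223),.045),("tipB",(38,38),.036),("hobR",(625,288),.033),("tipA",(618,250),.069)]:print(n,at_z(t,*T(*q),z).round(4))
E
```

```text
plate [[ 0.6216 -0.0122]
 [ 0.6009 -0.3069]
 [ 0.3969 -0.29  ]
 [ 0.417   0.002 ]]
0.2954
0.2047
0.2927
0.2051
c [ 0.50908767 -0.15176126] yaw [np.float64(-0.07599079880617786), np.float64(-0.06940435420623967)]
rimA [ 0.4661 -0.0698  0.0838] [0.0014 0.0014]
rimB [0.4883 0.1699 0.0476] [0.0005 0.0005]
tipB [0.6168 0.1937 0.0428] [0.0002 0.0002]
hobR [ 0.4552 -0.2176  0.0365] [0.0007 0.0007]
tipA [ 0.4784 -0.2064  0.0714] [0.0003 0.0003]
clipR lip [ 0.5745 -0.2286  0.0927] [0.0002 0.0002]
clipL lip [ 0.5838 -0.0897  0.0938] [0. 0.]
pinR [ 0.4206 -0.2468  0.0795] [0.0005 0.0005]
BL plate [0.4163 0.0015 0.0393] [0.0006 0.0006]
TL plate [ 0.6222 -0.0122  0.029 ] [0.0004 0.0004]
rimA [ 0.465  -0.0697  0.078 ]
rimB [0.488  0.1705 0.045 ]
tipB [0.6183 0.1952 0.036 ]
hobR [ 0.4547 -0.218   0.033 ]
tipA [ 0.4783 -0.208   0.069 ]
```

```bash
python3 - <<'E'
from h import *
t=dict(np.load("top0.npz"));s=dict(np.load("side0.npz"))
for c in(t,s):
    W=cloud(c)
    for y in np.arange(-.3,.1,.04):
        m=(W[...,2]>0.12)&(W[...,2]<.5)&(W[...,0]>0.45)&(np.abs(W[...,1]-y)<.02)
        print(round(y,2),W[m].min(0).round(3) if m.sum()>8 else None,end=' ')
    print()
o=robot.observe();print(R.from_rotvec(o["tcp_rot"]).as_matrix().round(3))
# tall things over z .05 near the plate
W=cloud(t);m=(W[...,2]>0.03)&(W[...,0]>0.5)&(W[...,0]<.72)&(W[...,1]<-.33);print("rack",W[m].min(0),W[m].max(0))
# pan A / B rim by depth
for lo,nm,b in((.068,"A",(.42,.51,-.115,-.03)),(.038,"B",(.44,.53,.12,.215))):
  for c in(t,s):
    W=cloud(c);m=(W[...,2]>lo)&(W[...,2]<lo+.02)&(W[...,0]>b[0])&(W[...,0]<b[1])&(W[...,1]>b[2])&(W[...,1]<b[3])
    P=W[m]
    if len(P)>5:
        (u,v),r=cv2.minEnclosingCircle(P[:,:2].astype(np.float32)*1000);print(nm,len(P),u,v,r,np.percentile(P[:,2],95))
E
```

```text
-0.3 [ 1.044 -0.32   0.12 ] -0.26 [ 0.81 -0.28  0.12] -0.22 [ 0.729 -0.24   0.12 ] -0.18 [ 0.65 -0.2   0.12] -0.14 [ 0.646 -0.16   0.12 ] -0.1 [ 0.651 -0.12   0.121] -0.06 [ 0.658 -0.08   0.121] -0.02 [ 0.688 -0.04   0.12 ] 0.02 [0.705 0.    0.122] 0.06 [0.724 0.04  0.122] 
-0.3 [ 1.045 -0.32   0.197] -0.26 [ 0.873 -0.28   0.206] -0.22 [ 0.785 -0.24   0.23 ] -0.18 [ 0.652 -0.2    0.121] -0.14 [ 0.648 -0.16   0.122] -0.1 [ 0.651 -0.12   0.121] -0.06 [ 0.659 -0.08   0.12 ] -0.02 [ 0.687 -0.04   0.12 ] 0.02 [0.706 0.    0.12 ] 0.06 [0.726 0.04  0.12 ] 
[[ 0.353 -0.     0.936]
 [-0.936  0.001  0.353]
 [-0.001 -1.    -0.   ]]
rack [ 0.50003734 -0.66245828  0.03004949] [ 0.71999839 -0.35374629  0.31260749]
A 115 458.8616027832031 -83.45580291748047 40.3013801574707 0.08061537687389378
A 169 460.2369384765625 -82.35326385498047 41.367332458496094 0.08278581917616741
B 104 493.58795166015625 174.6225128173828 35.65272521972656 0.047481863437170146
B 184 496.8647155761719 169.8289031982422 36.447906494140625 0.048861254781888915
```

Emit:
apply_moves(
  deltas=[
    {"dx": 19,"dy": 23,"dz": 0,"rz": 0.087,"fingers": 45},
    {"dx": 19,"dy": 23,"dz": 0,"rz": 0.087,"fingers": 45},
    {"dx": 19,"dy": 23,"dz": 0,"rz": 0.087,"fingers": 45},
    {"dx": 19,"dy": 23,"dz": 0,"rz": 0.087,"fingers": 45},
    {"dx": 19,"dy": 23,"dz": 0,"rz": 0.087,"fingers": 45},
  ],
)

```text
schema error: expected keys dx, dy, dz, rx, ry, rz, fingers
```

```bash
cat >> h.py <<'E'
def st():
    o=robot.observe();M=R.from_rotvec(o["tcp_rot"]).as_matrix()
    print("t",round(float(o["time"]),2),"p",(np.array(o["position"])*1000).round(1),"jaw",np.arctan2(M[1,0],M[0,0]).round(3),"down",M[:,1].round(3),"F",np.round(o["force"],1),"w",round(float(o["grip_width"])*1000,1),"q",np.round(o["joint_pos"],2))
E
python3 - <<'E'
from h import *
st()
t=dict(np.load("top0.npz"))
T=lambda x,y:(195+(x+.5)/4-.5,185+(y+.5)/4-.5)
for q in[(500,252),(550,249),(590,247)]:print(at_z(t,*T(*q),.074).round(4))
# dark-handle centroid columns in crop
g=cv2.cvtColor(t["image"],cv2.COLOR_BGR2GRAY).astype(float)
for u in range(315,346,5):
    col=g[238:256,u];print(u,col.astype(int))
E
```

```text
t 0.1 p [ 185.2 -490.9  230.7] jaw -1.21 down [-0.     0.001 -1.   ] F [-0.4  0.2  0.3] w 85.2 q [-1.21  0.24 -0.01  1.32 -0.    1.57]
[ 0.4747 -0.1291  0.074 ]
[ 0.4775 -0.1622  0.074 ]
[ 0.4795 -0.1887  0.074 ]
315 [116 115 117 109  98  88  88  93  95  96 110 126 141 158 185 211 221 218]
320 [116 118 119 117 109  96  82  79  72  68  72  80  84  86  99 111 117 116]
325 [118 117 118 112  97  82  79  77  69  69  76  84  86  89 104 116 119 116]
330 [118 121 118 113  97  84  81  74  72  74  79  84  87  92 105 116 117 118]
335 [118 118 115 106  93  83  79  75  70  71  79  82  87 104 132 154 172 181]
340 [121 118 116 104  93  83  81  79  74  75  81  96 143 213 237 243 244 243]
345 [118 118 115 114 135 159 158 130 108 114 117 113 156 217 237 243 243 243]
```

Emit:
apply_moves(
  deltas=[
    {"dx": 19,"dy": 23,"dz": 0,"rx": 0,"ry": 0,"rz": 0.087,"fingers": 45},
    {"dx": 19,"dy": 23,"dz": 0,"rx": 0,"ry": 0,"rz": 0.087,"fingers": 45},
    {"dx": 19,"dy": 23,"dz": 0,"rx": 0,"ry": 0,"rz": 0.087,"fingers": 45},
    {"dx": 19,"dy": 23,"dz": 0,"rx": 0,"ry": 0,"rz": 0.087,"fingers": 45},
    {"dx": 19,"dy": 23,"dz": 0,"rx": 0,"ry": 0,"rz": 0.087,"fingers": 45},
  ],
)

```text
time: 0.52
position: [0.2807, -0.3749, 0.231]
tcp_rot: [-1.485, 0.603, -0.602]
force: [-0.3, -0.9, 0.3]
grip_width: 0.0448
```

Emit:
apply_moves(
  deltas=[
    {"dx": 19,"dy": 23,"dz": 0,"rx": 0,"ry": 0,"rz": 0.087,"fingers": 45},
    {"dx": 19,"dy": 23,"dz": 0,"rx": 0,"ry": 0,"rz": 0.087,"fingers": 45},
    {"dx": 19,"dy": 23,"dz": 0,"rx": 0,"ry": 0,"rz": 0.087,"fingers": 45},
    {"dx": 19,"dy": 23,"dz": 0,"rx": 0,"ry": 0,"rz": 0.087,"fingers": 45},
    {"dx": 19,"dy": 23,"dz": 0,"rx": 0,"ry": 0,"rz": 0.087,"fingers": 45},
  ],
)

```text
time: 0.93
position: [0.3759, -0.2598, 0.2311]
tcp_rot: [-1.555, 0.264, -0.263]
force: [-0.0, -0.7, 0.0]
grip_width: 0.045
```

```bash
python3 -c "
from h import *
st()"
```

```text
t 0.93 p [ 375.9 -259.8  231.1] jaw -0.336 down [-0.  0. -1.] F [-0.  -0.7  0. ] w 45.0 q [-0.6   0.12 -0.16  1.29 -0.    1.3 ]
```

Emit:
apply_moves(
  deltas=[
    {"dx": 19.8,"dy": 23,"dz": -20,"rx": 0,"ry": 0,"rz": 0.085,"fingers": 45},
    {"dx": 19.8,"dy": 23,"dz": -20,"rx": 0,"ry": 0,"rz": 0.085,"fingers": 45},
    {"dx": 19.8,"dy": 23,"dz": -20,"rx": 0,"ry": 0,"rz": 0.085,"fingers": 45},
    {"dx": 19.8,"dy": 23,"dz": -20,"rx": 0,"ry": 0,"rz": 0.085,"fingers": 45},
    {"dx": 19.8,"dy": 23,"dz": -20,"rx": 0,"ry": 0,"rz": 0.085,"fingers": 45},
  ],
)

```text
time: 1.35
position: [0.4749, -0.1447, 0.1302]
tcp_rot: [-1.57, -0.07, 0.07]
force: [1.2, -0.3, -0.1]
grip_width: 0.0451
```

```bash
python3 - <<'E'
from h import *
st()
a=grab("top")["image"][170:290,260:380];b=grab("side")["image"][120:240,280:400]
cv2.imwrite("pics/ck1.png",np.hstack([cv2.resize(x,(400,400),interpolation=cv2.INTER_CUBIC) for x in(a,b)]))
E
```

```text
t 1.35 p [ 474.9 -144.7  130.2] jaw 0.089 down [-0.  0. -1.] F [ 1.2 -0.3 -0.1] w 45.1 q [-0.3   0.25 -0.27  1.05 -0.    1.19]
```

View pics/ck1.png

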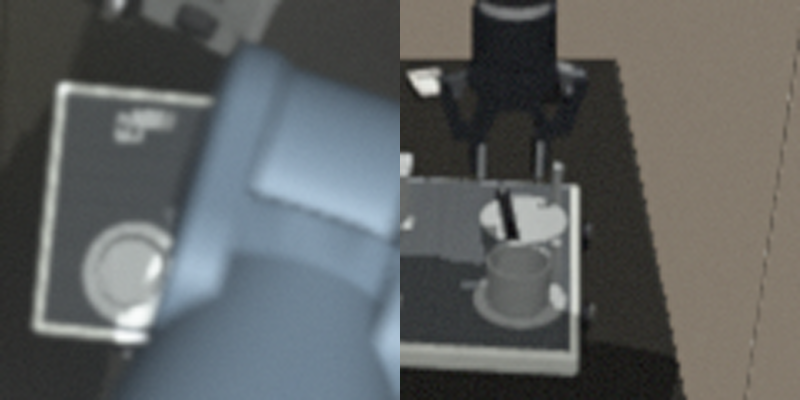

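The fingers (side view, about 480 and 542) straddle the handle (about 508). I'll descend 80 mm and close.

Emit:
apply_moves(
  deltas=[
    {"dx": 0,"dy": 0,"dz": -20,"rx": 0,"ry": 0,"rz": 0,"fingers": 45},
    {"dx": 0,"dy": 0,"dz": -20,"rx": 0,"ry": 0,"rz": 0,"fingers": 45},
    {"dx": 0,"dy": 0,"dz": -20,"rx": 0,"ry": 0,"rz": 0,"fingers": 45},
    {"dx": 0,"dy": 0,"dz": -20,"rx": 0,"ry": 0,"rz": 0,"fingers": 45},
    {"dx": 0,"dy": 0,"dz": 0,"rx": 0,"ry": 0,"rz": 0,"fingers": 25},
  ],
)

```text
time: 1.87
position: [0.4719, -0.1459, 0.0485]
tcp_rot: [-1.568, -0.062, 0.07]
force: [-2.1, 0.6, 0.0]
grip_width: 0.0346
```

Emit:
apply_moves(
  deltas=[
    {"dx": 0,"dy": 0,"dz": 0,"rx": 0,"ry": 0,"rz": 0,"fingers": 5},
    {"dx": 0,"dy": 0,"dz": 0,"rx": 0,"ry": 0,"rz": 0,"fingers": 5},
    {"dx": 0,"dy": 0,"dz": 0,"rx": 0,"ry": 0,"rz": 0,"fingers": 5},
    {"dx": 0,"dy": 0,"dz": 0,"rx": 0,"ry": 0,"rz": 0,"fingers": 5},
  ],
)

```text
time: 2.2
position: [0.4747, -0.1466, 0.0523]
tcp_rot: [-1.571, -0.067, 0.066]
force: [-0.7, -1.3, -1.8]
grip_width: 0.0127
```

```bash
python3 - <<'E'
from h import *
st()
b=grab("side")["image"][150:250,290:390]
cv2.imwrite("pics/ck2.png",cv2.resize(b,(600,600),interpolation=cv2.INTER_CUBIC))
E
```

```text
t 2.2 p [ 474.7 -146.6   52.3] jaw 0.085 down [ 0.001 -0.001 -1.   ] F [-0.7 -1.3 -1.8] w 12.7 q [-0.3   0.32 -0.39  0.86 -0.    1.19]
```

View pics/ck2.png

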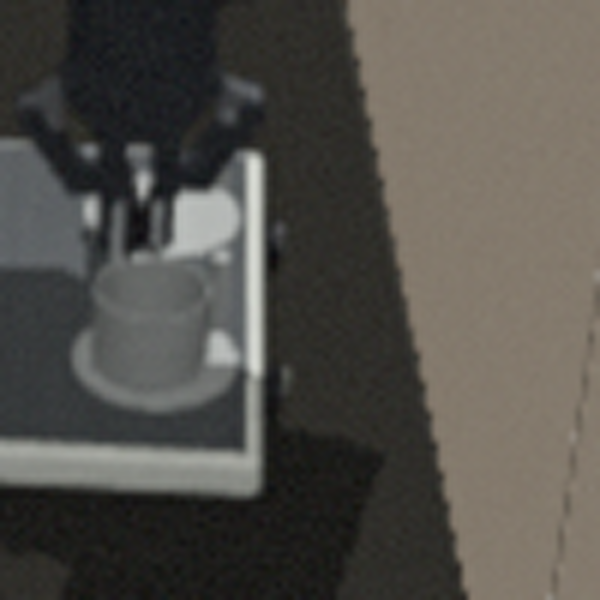

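The handle is held between the pads (width 12.7 mm). Next I'll work out the arc about pan A's axis, easing the axis toward the hob's middle.

```bash
cat >> h.py <<'E'
def arc(p0,th0,c0,c1,th1,n):
    r=np.linalg.norm(np.array(p0)-c0);out=[];p=np.array(p0,float)
    for k in range(1,n+1):
        f=k/n;c=(1-f)*np.array(c0)+f*np.array(c1);th=th0+f*(th1-th0)
        q=c+r*np.array([np.cos(th),np.sin(th)]);d=np.round(q-p,1);p=p+d;out.append(d)
    print("r",r,"rz",(th1-th0)/n,"end",p);print([list(map(float,d)) for d in out])
E
python3 -c "
from h import *
arc((474.7,-146.6),-1.486,(467.8,-70.5),(464.5,-78.5),-0.072,20)"
```

```text
r 76.41217180528243 rz 0.0707 end [540.7 -84. ]
[[4.8, 0.2], [5.1, 0.6], [5.1, 1.0], [4.9, 1.4], [4.8, 1.7], [4.6, 2.1], [4.5, 2.4], [4.2, 2.7], [4.1, 3.0], [3.7, 3.3], [3.5, 3.6], [3.2, 3.8], [2.9, 4.1], [2.6, 4.2], [2.2, 4.5], [1.9, 4.6], [1.5, 4.7], [1.2, 4.8], [0.8, 4.9], [0.4, 5.0]]
```

Emit:
apply_moves(
  deltas=[
    {"dx": 4.8,"dy": 0.2,"dz": 0,"rx": 0,"ry": 0,"rz": 0.0707,"fingers": 5},
    {"dx": 5.1,"dy": 0.6,"dz": 0,"rx": 0,"ry": 0,"rz": 0.0707,"fingers": 5},
    {"dx": 5.1,"dy": 1.0,"dz": 0,"rx": 0,"ry": 0,"rz": 0.0707,"fingers": 5},
    {"dx": 4.9,"dy": 1.4,"dz": 0,"rx": 0,"ry": 0,"rz": 0.0707,"fingers": 5},
    {"dx": 4.8,"dy": 1.7,"dz": 0,"rx": 0,"ry": 0,"rz": 0.0707,"fingers": 5},
  ],
)

```text
time: 2.67
position: [0.4996, -0.1415, 0.0521]
tcp_rot: [-1.544, -0.347, 0.346]
force: [-1.2, -0.8, 0.5]
grip_width: 0.0131
```

Emit:
apply_moves(
  deltas=[
    {"dx": 4.6,"dy": 2.1,"dz": 0,"rx": 0,"ry": 0,"rz": 0.0707,"fingers": 5},
    {"dx": 4.5,"dy": 2.4,"dz": 0,"rx": 0,"ry": 0,"rz": 0.0707,"fingers": 5},
    {"dx": 4.2,"dy": 2.7,"dz": 0,"rx": 0,"ry": 0,"rz": 0.0707,"fingers": 5},
    {"dx": 4.1,"dy": 3.0,"dz": 0,"rx": 0,"ry": 0,"rz": 0.0707,"fingers": 5},
    {"dx": 3.7,"dy": 3.3,"dz": 0,"rx": 0,"ry": 0,"rz": 0.0707,"fingers": 5},
  ],
)

```text
time: 3.08
position: [0.5209, -0.1279, 0.0521]
tcp_rot: [-1.481, -0.622, 0.621]
force: [-1.3, -0.8, 1.9]
grip_width: 0.0129
```

```bash
python3 - <<'E'
from h import *
st()
b=grab("side")["image"][130:250,260:380]
a=grab("top")["image"][170:290,260:380]
cv2.imwrite("pics/ck3.png",np.hstack([cv2.resize(x,(400,400),interpolation=cv2.INTER_CUBIC) for x in(a,b)]))
E
```

```text
t 3.08 p [ 520.9 -127.9   52.1] jaw 0.795 down [ 0.001 -0.001 -1.   ] F [-1.3 -0.8  1.9] w 12.9 q [-0.24  0.38 -0.3   0.89 -0.    0.53]
```

View pics/ck3.png

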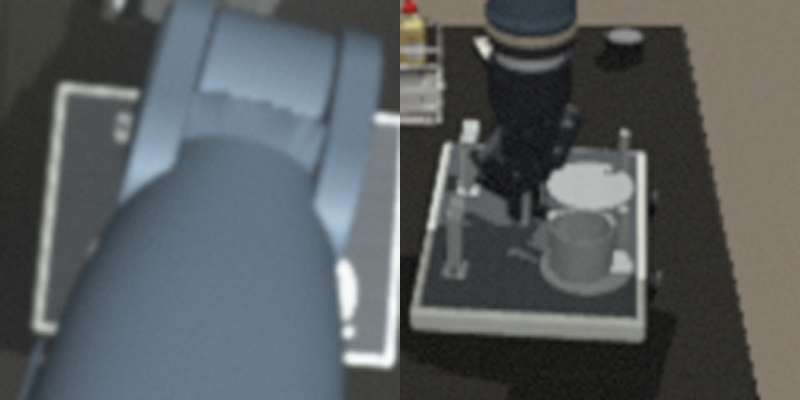

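The pan follows upright on its hob, now half-turned. I'll continue the arc.

Emit:
apply_moves(
  deltas=[
    {"dx": 3.5,"dy": 3.6,"dz": 0,"rx": 0,"ry": 0,"rz": 0.0707,"fingers": 5},
    {"dx": 3.2,"dy": 3.8,"dz": 0,"rx": 0,"ry": 0,"rz": 0.0707,"fingers": 5},
    {"dx": 2.9,"dy": 4.1,"dz": 0,"rx": 0,"ry": 0,"rz": 0.0707,"fingers": 5},
    {"dx": 2.6,"dy": 4.2,"dz": 0,"rx": 0,"ry": 0,"rz": 0.0707,"fingers": 5},
    {"dx": 2.2,"dy": 4.5,"dz": 0,"rx": 0,"ry": 0,"rz": 0.0707,"fingers": 5},
  ],
)

```text
time: 3.6
position: [0.5353, -0.1081, 0.0521]
tcp_rot: [-1.383, -0.892, 0.89]
force: [0.5, -1.8, 0.7]
grip_width: 0.0126
```

Emit:
apply_moves(
  deltas=[
    {"dx": 1.9,"dy": 4.6,"dz": 0,"rx": 0,"ry": 0,"rz": 0.0707,"fingers": 5},
    {"dx": 1.5,"dy": 4.7,"dz": 0,"rx": 0,"ry": 0,"rz": 0.0707,"fingers": 5},
    {"dx": 1.2,"dy": 4.8,"dz": 0,"rx": 0,"ry": 0,"rz": 0.0707,"fingers": 5},
    {"dx": 0.8,"dy": 4.9,"dz": 0,"rx": 0,"ry": 0,"rz": 0.0707,"fingers": 5},
    {"dx": 0.4,"dy": 5.0,"dz": 0,"rx": 0,"ry": 0,"rz": 0.0707,"fingers": 5},
  ],
)

```text
time: 4.02
position: [0.5412, -0.0838, 0.0521]
tcp_rot: [-1.244, -1.158, 1.156]
force: [1.1, -1.1, 1.2]
grip_width: 0.0128
```

Emit:
apply_moves(
  deltas=[
    {"dx": 0,"dy": 0,"dz": 0,"rx": 0,"ry": 0,"rz": 0,"fingers": 5},
    {"dx": 0,"dy": 0,"dz": 0,"rx": 0,"ry": 0,"rz": 0,"fingers": 5},
  ],
)

```text
time: 4.18
position: [0.5411, -0.0837, 0.052]
tcp_rot: [-1.245, -1.155, 1.153]
force: [1.6, 1.2, 4.2]
grip_width: 0.0127
```

```bash
python3 - <<'E'
from h import *
st()
c=grab("side");b=c["image"][150:240,270:370]
cv2.imwrite("pics/ck4.png",cv2.resize(b,(800,720)[:2] if 0 else (660,594),interpolation=cv2.INTER_CUBIC))
np.savez("side1.npz",**c)
E
```

```text
t 4.18 p [541.1 -83.7  52. ] jaw 1.496 down [ 0.002 -0.    -1.   ] F [1.6 1.2 4.2] w 12.7 q [-0.15  0.39 -0.27  0.9   0.   -0.08]
```

View pics/ck4.png

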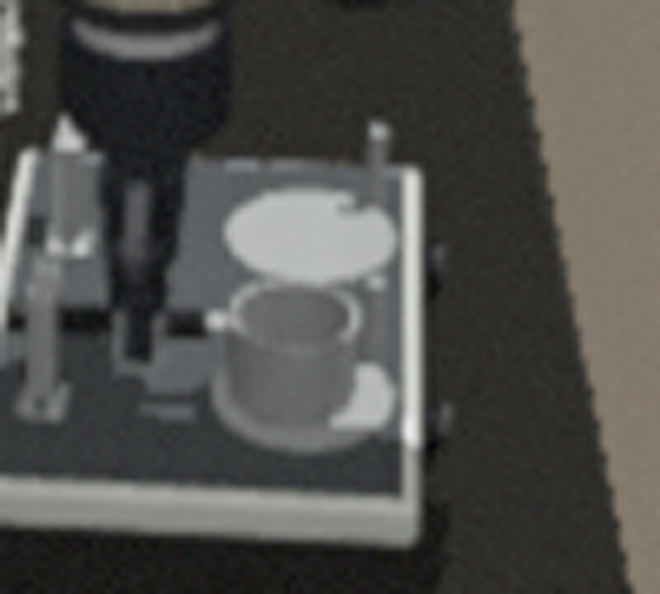

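The handle lies behind the left clip's post and under its lip. The pan sits about 5 mm toward +x of the hob's middle (pan base centre about 290 px, hob about 303). I'll pull it back 4 mm, release and lift.

Emit:
apply_moves(
  deltas=[
    {"dx": -2,"dy": 0.1,"dz": 0,"rx": 0,"ry": 0,"rz": 0,"fingers": 5},
    {"dx": -2,"dy": 0.2,"dz": 0,"rx": 0,"ry": 0,"rz": 0,"fingers": 5},
    {"dx": 0,"dy": 0,"dz": 0,"rx": 0,"ry": 0,"rz": 0,"fingers": 5},
    {"dx": 0,"dy": 0,"dz": 0,"rx": 0,"ry": 0,"rz": 0,"fingers": 45},
    {"dx": 0,"dy": 0,"dz": 0,"rx": 0,"ry": 0,"rz": 0,"fingers": 45},
  ],
)

```text
time: 4.65
position: [0.5352, -0.0833, 0.0509]
tcp_rot: [-1.241, -1.154, 1.156]
force: [-0.2, 0.6, -0.1]
grip_width: 0.0359
```

Emit:
apply_moves(
  deltas=[
    {"dx": 0,"dy": 0,"dz": 0,"rx": 0,"ry": 0,"rz": 0,"fingers": 45},
    {"dx": 0,"dy": 0,"dz": 15,"rx": 0,"ry": 0,"rz": 0,"fingers": 45},
    {"dx": 0,"dy": 0,"dz": 25,"rx": 0,"ry": 0,"rz": 0,"fingers": 45},
    {"dx": 0,"dy": 0,"dz": 30,"rx": 0,"ry": 0,"rz": 0,"fingers": 45},
    {"dx": 0,"dy": 0,"dz": 30,"rx": 0,"ry": 0,"rz": 0,"fingers": 45},
  ],
)

```text
time: 5.07
position: [0.5351, -0.0831, 0.1516]
tcp_rot: [-1.24, -1.154, 1.157]
force: [0.2, -0.5, 0.0]
grip_width: 0.0451
```

```bash
python3 - <<'E'
from h import *
st()
E
```

```text
t 5.07 p [535.1 -83.1 151.6] jaw 1.498 down [-0.003  0.    -1.   ] F [ 0.2 -0.5  0. ] w 45.1 q [-0.15  0.31 -0.13  1.14 -0.   -0.08]
```

Emit:
apply_moves(
  deltas=[
    {"dx": -5.9,"dy": 31.6,"dz": 0,"rx": 0,"ry": 0,"rz": 0.0324,"fingers": 85},
    {"dx": -5.9,"dy": 31.6,"dz": 0,"rx": 0,"ry": 0,"rz": 0.0324,"fingers": 85},
    {"dx": -5.9,"dy": 31.6,"dz": 0,"rx": 0,"ry": 0,"rz": 0.0324,"fingers": 85},
    {"dx": -5.9,"dy": 31.6,"dz": 0,"rx": 0,"ry": 0,"rz": 0.0324,"fingers": 85},
  ],
)

```text
time: 5.4
position: [0.5117, 0.044, 0.1511]
tcp_rot: [-1.181, -1.251, 1.252]
force: [0.7, 0.2, 0.4]
grip_width: 0.0849
```

Emit:
apply_moves(
  deltas=[
    {"dx": -5.9,"dy": 31.6,"dz": 0,"rx": 0,"ry": 0,"rz": 0.0324,"fingers": 85},
    {"dx": -5.9,"dy": 31.6,"dz": 0,"rx": 0,"ry": 0,"rz": 0.0324,"fingers": 85},
    {"dx": -5.9,"dy": 31.6,"dz": 0,"rx": 0,"ry": 0,"rz": 0.0324,"fingers": 85},
    {"dx": -5.9,"dy": 31.6,"dz": 0,"rx": 0,"ry": 0,"rz": 0.0324,"fingers": 85},
  ],
)

```text
time: 5.73
position: [0.488, 0.1707, 0.1509]
tcp_rot: [-1.114, -1.345, 1.348]
force: [1.1, 0.2, -0.4]
grip_width: 0.085
```

```bash
python3 - <<'E'
from h import *
st()
c=grab("side");d=grab("top")
np.savez("side2.npz",**c);np.savez("top2.npz",**d)
a=d["image"][190:280,265:365];b=c["image"][180:300,240:373]
cv2.imwrite("pics/ck5.png",np.hstack([cv2.resize(x,(400,360),interpolation=cv2.INTER_CUBIC) for x in(a,b)]))
E
```

```text
t 5.73 p [488.  170.7 150.9] jaw 1.759 down [-0.001 -0.001 -1.   ] F [ 1.1  0.2 -0.4] w 85.0 q [ 0.34  0.27 -0.19  1.12 -0.    0.15]
```

View pics/ck5.png

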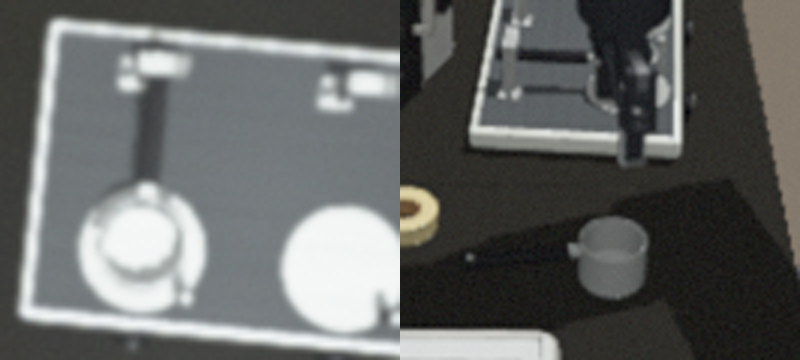

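Pan A's handle is home at the left clip (handle about (155,80), post at 130, lip at 165–190) and the pan sits on its hob within a few mm. The gripper is now over pan B, so I'll descend and grip.

Emit:
apply_moves(
  deltas=[
    {"dx": 0,"dy": 0,"dz": -35,"rx": 0,"ry": 0,"rz": 0,"fingers": 85},
    {"dx": 0,"dy": 0,"dz": -35,"rx": 0,"ry": 0,"rz": 0,"fingers": 85},
    {"dx": 0,"dy": 0,"dz": -30,"rx": 0,"ry": 0,"rz": 0,"fingers": 85},
    {"dx": 0,"dy": 0,"dz": -20,"rx": 0,"ry": 0,"rz": 0,"fingers": 85},
    {"dx": 0,"dy": 0,"dz": -17,"rx": 0,"ry": 0,"rz": 0,"fingers": 85},
  ],
)

```text
time: 6.25
position: [0.4876, 0.1683, 0.012]
tcp_rot: [-1.114, -1.342, 1.348]
force: [0.4, 0.0, -0.4]
grip_width: 0.0853
```

Emit:
apply_moves(
  deltas=[
    {"dx": 0,"dy": 0,"dz": 0,"rx": 0,"ry": 0,"rz": 0,"fingers": 60},
    {"dx": 0,"dy": 0,"dz": 0,"rx": 0,"ry": 0,"rz": 0,"fingers": 50},
    {"dx": 0,"dy": 0,"dz": 0,"rx": 0,"ry": 0,"rz": 0,"fingers": 50},
    {"dx": 0,"dy": 0,"dz": 0,"rx": 0,"ry": 0,"rz": 0,"fingers": 50},
  ],
)

```text
time: 6.58
position: [0.4897, 0.1694, 0.0153]
tcp_rot: [-1.116, -1.346, 1.345]
force: [0.4, 0.3, -3.5]
grip_width: 0.0591
```

```bash
python3 - <<'E'
from h import *
st()
E
```

```text
t 6.58 p [489.7 169.4  15.3] jaw 1.758 down [ 0.001  0.    -1.   ] F [ 0.4  0.3 -3.5] w 59.1 q [ 0.33  0.39 -0.39  0.78 -0.    0.15]
```

Gripped (59 mm). Lifting.

Emit:
apply_moves(
  deltas=[
    {"dx": 0,"dy": 0,"dz": 10,"rx": 0,"ry": 0,"rz": 0,"fingers": 50},
    {"dx": 0,"dy": 0,"dz": 20,"rx": 0,"ry": 0,"rz": 0,"fingers": 50},
    {"dx": 0,"dy": 0,"dz": 30,"rx": 0,"ry": 0,"rz": 0,"fingers": 50},
    {"dx": 0,"dy": 0,"dz": 30,"rx": 0,"ry": 0,"rz": 0,"fingers": 50},
    {"dx": 0,"dy": 0,"dz": 30,"rx": 0,"ry": 0,"rz": 0,"fingers": 50},
  ],
)

```text
time: 7.0
position: [0.4888, 0.1694, 0.1369]
tcp_rot: [-1.115, -1.346, 1.346]
force: [-0.1, 1.0, -3.8]
grip_width: 0.0592
```

```bash
python3 - <<'E'
from h import *
st()
b=grab("side")["image"][150:290,220:380]
cv2.imwrite("pics/ck6.png",cv2.resize(b,(640,560),interpolation=cv2.INTER_CUBIC))
# hobs from the unobstructed picture (top2): bright discs
d=dict(np.load("top2.npz"))
T=lambda x,y:(265+(x+.5)/4-.5,190+(y+.5)/4-.5)
for n,q,z in[("hobL",(143,248),.033),("hobR",(345,270),.033),("panA rim",(138,237),.078),("handle near clip",(154,80),.074),("handle mid",(147,170),.074)]:print(n,at_z(d,*T(*q),z).round(4))
E
```

```text
t 7.0 p [488.8 169.4 136.9] jaw 1.758 down [ 0.001  0.    -1.   ] F [-0.1  1.  -3.8] w 59.2 q [ 0.33  0.27 -0.21  1.08 -0.    0.15]
hobL [ 0.4649 -0.079   0.033 ]
hobR [ 0.4533 -0.218   0.033 ]
panA rim [ 0.4697 -0.0749  0.078 ]
handle near clip [ 0.5754 -0.0831  0.074 ]
handle mid [ 0.5147 -0.0798  0.074 ]
```

View pics/ck6.png

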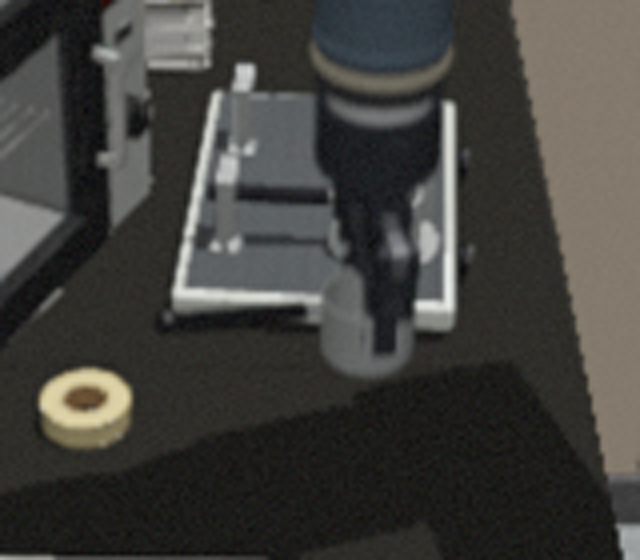

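Pan B hangs level in the gripper, so I'll carry and turn it (−1.83 rad in total).

Emit:
apply_moves(
  deltas=[
    {"dx": -2.1,"dy": -24.2,"dz": 2,"rx": 0,"ry": 0,"rz": -0.1144,"fingers": 50},
    {"dx": -2.1,"dy": -24.2,"dz": 2,"rx": 0,"ry": 0,"rz": -0.1144,"fingers": 50},
    {"dx": -2.1,"dy": -24.2,"dz": 2,"rx": 0,"ry": 0,"rz": -0.1144,"fingers": 50},
    {"dx": -2.1,"dy": -24.2,"dz": 2,"rx": 0,"ry": 0,"rz": -0.1144,"fingers": 50},
    {"dx": -2.1,"dy": -24.2,"dz": 2,"rx": 0,"ry": 0,"rz": -0.1144,"fingers": 50},
  ],
)

```text
time: 7.47
position: [0.4784, 0.0475, 0.1456]
tcp_rot: [-1.37, -0.918, 0.916]
force: [0.8, 0.2, -3.9]
grip_width: 0.0592
```

Emit:
apply_moves(
  deltas=[
    {"dx": -2.1,"dy": -24.2,"dz": 0,"rx": 0,"ry": 0,"rz": -0.1144,"fingers": 50},
    {"dx": -2.1,"dy": -24.2,"dz": 0,"rx": 0,"ry": 0,"rz": -0.1144,"fingers": 50},
    {"dx": -2.1,"dy": -24.2,"dz": 0,"rx": 0,"ry": 0,"rz": -0.1144,"fingers": 50},
    {"dx": -2.1,"dy": -24.2,"dz": 0,"rx": 0,"ry": 0,"rz": -0.1144,"fingers": 50},
    {"dx": -2.1,"dy": -24.2,"dz": 0,"rx": 0,"ry": 0,"rz": -0.1144,"fingers": 50},
  ],
)

```text
time: 7.88
position: [0.4679, -0.0737, 0.1455]
tcp_rot: [-1.518, -0.477, 0.476]
force: [1.1, -0.4, -3.1]
grip_width: 0.0591
```

Emit:
apply_moves(
  deltas=[
    {"dx": -2.1,"dy": -24.2,"dz": 0,"rx": 0,"ry": 0,"rz": -0.1144,"fingers": 50},
    {"dx": -2.1,"dy": -24.2,"dz": 0,"rx": 0,"ry": 0,"rz": -0.1144,"fingers": 50},
    {"dx": -2.1,"dy": -24.2,"dz": 0,"rx": 0,"ry": 0,"rz": -0.1144,"fingers": 50},
    {"dx": -2.1,"dy": -24.2,"dz": 0,"rx": 0,"ry": 0,"rz": -0.1144,"fingers": 50},
    {"dx": -2.1,"dy": -24.2,"dz": 0,"rx": 0,"ry": 0,"rz": -0.1144,"fingers": 50},
  ],
)

```text
time: 8.3
position: [0.4574, -0.1947, 0.1455]
tcp_rot: [-1.571, -0.029, 0.028]
force: [0.5, 0.2, -3.4]
grip_width: 0.0592
```

Emit:
apply_moves(
  deltas=[
    {"dx": -2.1,"dy": -24.2,"dz": 0,"rx": 0,"ry": 0,"rz": -0.1144,"fingers": 50},
    {"dx": 0,"dy": 0,"dz": 0,"rx": 0,"ry": 0,"rz": 0,"fingers": 50},
    {"dx": 0,"dy": 0,"dz": 0,"rx": 0,"ry": 0,"rz": 0,"fingers": 50},
  ],
)

```text
time: 8.55
position: [0.4553, -0.2187, 0.1451]
tcp_rot: [-1.57, 0.058, -0.059]
force: [0.4, 0.4, -2.8]
grip_width: 0.0593
```

```bash
python3 - <<'E'
from h import *
st()
E
```

```text
t 8.55 p [ 455.3 -218.7  145.1] jaw -0.074 down [ 0.001 -0.    -1.   ] F [ 0.4  0.4 -2.8] w 59.3 q [-0.45  0.25 -0.23  1.09  0.    1.2 ]
```

Emit:
apply_moves(
  deltas=[
    {"dx": -0.3,"dy": 0.3,"dz": -30,"rx": 0,"ry": 0,"rz": 0,"fingers": 50},
    {"dx": -0.3,"dy": 0.2,"dz": -30,"rx": 0,"ry": 0,"rz": 0,"fingers": 50},
    {"dx": 0,"dy": 0,"dz": -20,"rx": 0,"ry": 0,"rz": 0,"fingers": 50},
    {"dx": 0,"dy": 0,"dz": -10,"rx": 0,"ry": 0,"rz": 0,"fingers": 50},
    {"dx": 0,"dy": 0,"dz": 0,"rx": 0,"ry": 0,"rz": 0,"fingers": 50},
  ],
)

```text
time: 8.97
position: [0.4535, -0.2155, 0.0526]
tcp_rot: [-1.568, 0.058, -0.052]
force: [-0.1, 1.0, -3.4]
grip_width: 0.0589
```

Emit:
apply_moves(
  deltas=[
    {"dx": 0,"dy": 0,"dz": -3,"rx": 0,"ry": 0,"rz": 0,"fingers": 50},
    {"dx": 0,"dy": 0,"dz": -2.5,"rx": 0,"ry": 0,"rz": 0,"fingers": 50},
    {"dx": 0,"dy": 0,"dz": 0,"rx": 0,"ry": 0,"rz": 0,"fingers": 50},
  ],
)

```text
time: 9.22
position: [0.4555, -0.2171, 0.0495]
tcp_rot: [-1.57, 0.055, -0.057]
force: [-0.1, 0.1, -3.7]
grip_width: 0.0593
```

```bash
python3 - <<'E'
from h import *
st()
a=grab("top")["image"][190:280,300:400]
b=grab("side")["image"][150:240,270:370]
cv2.imwrite("pics/ck7.png",np.hstack([cv2.resize(x,(400,360),interpolation=cv2.INTER_CUBIC) for x in(a,b)]))
E
```

```text
t 9.22 p [ 455.5 -217.1   49.5] jaw -0.071 down [ 0.001 -0.    -1.   ] F [-0.1  0.1 -3.7] w 59.3 q [-0.44  0.34 -0.38  0.86  0.    1.2 ]
```

View pics/ck7.png

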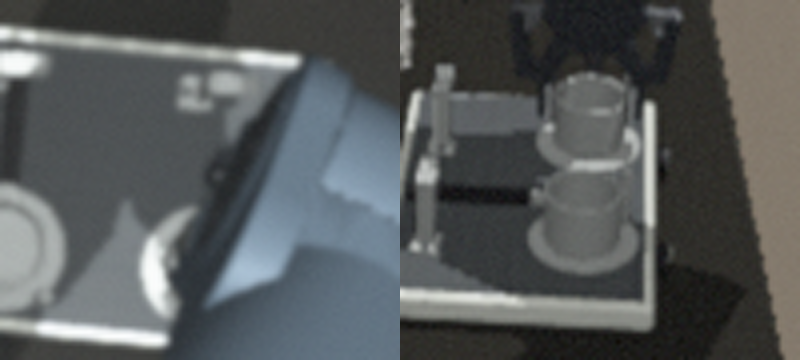

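Pan B is just above the right hob's centre, about 1 mm up with its weight still on the wrist. I'll lower it, then release.

Emit:
apply_moves(
  deltas=[
    {"dx": 0,"dy": 0,"dz": -1,"rx": 0,"ry": 0,"rz": 0,"fingers": 50},
    {"dx": 0,"dy": 0,"dz": -1,"rx": 0,"ry": 0,"rz": 0,"fingers": 50},
    {"dx": 0,"dy": 0,"dz": 0,"rx": 0,"ry": 0,"rz": 0,"fingers": 50},
  ],
)

```text
time: 9.57
position: [0.4553, -0.2174, 0.0477]
tcp_rot: [-1.571, 0.056, -0.058]
force: [-0.8, 0.8, 5.3]
grip_width: 0.0591
```

Contact (+5 N). Opening and lifting.

Emit:
apply_moves(
  deltas=[
    {"dx": 0,"dy": 0,"dz": 0,"rx": 0,"ry": 0,"rz": 0,"fingers": 85},
    {"dx": 0,"dy": 0,"dz": 0,"rx": 0,"ry": 0,"rz": 0,"fingers": 85},
    {"dx": 0,"dy": 0,"dz": 0,"rx": 0,"ry": 0,"rz": 0,"fingers": 85},
    {"dx": 0,"dy": 0,"dz": 10,"rx": 0,"ry": 0,"rz": 0,"fingers": 85},
    {"dx": 0,"dy": 0,"dz": 25,"rx": 0,"ry": 0,"rz": 0,"fingers": 85},
  ],
)

```text
time: 9.98
position: [0.4532, -0.2163, 0.0797]
tcp_rot: [-1.568, 0.06, -0.053]
force: [0.0, -0.7, -0.6]
grip_width: 0.0849
```

Emit:
apply_moves(
  deltas=[
    {"dx": 0,"dy": 0,"dz": 35,"rx": 0,"ry": 0,"rz": 0,"fingers": 85},
    {"dx": 0,"dy": 0,"dz": 35,"rx": 0,"ry": 0,"rz": 0,"fingers": 85},
    {"dx": -30,"dy": 0,"dz": 35,"rx": 0,"ry": 0,"rz": 0,"fingers": 50},
    {"dx": -35,"dy": 0,"dz": 20,"rx": 0,"ry": 0,"rz": 0,"fingers": 50},
    {"dx": -35,"dy": 0,"dz": 0,"rx": 0,"ry": 0,"rz": 0,"fingers": 50},
  ],
)

```text
time: 10.4
position: [0.3589, -0.2181, 0.2072]
tcp_rot: [-1.573, 0.052, -0.06]
force: [-0.3, -0.6, 0.6]
grip_width: 0.0513
```

```bash
python3 - <<'E'
from h import *
st()
c=grab("side");d=grab("top")
np.savez("side3.npz",**c);np.savez("top3.npz",**d)
a=d["image"][190:280,300:400];b=c["image"][140:230,270:370]
cv2.imwrite("pics/ck8.png",np.hstack([cv2.resize(x,(400,360),interpolation=cv2.INTER_CUBIC) for x in(a,b)]))
E
```

```text
t 10.4 p [ 358.9 -218.1  207.2] jaw -0.071 down [ 0.005 -0.003 -1.   ] F [-0.3 -0.6  0.6] w 51.3 q [-0.55  0.06 -0.29  1.21 -0.    1.1 ]
```

View pics/ck8.png

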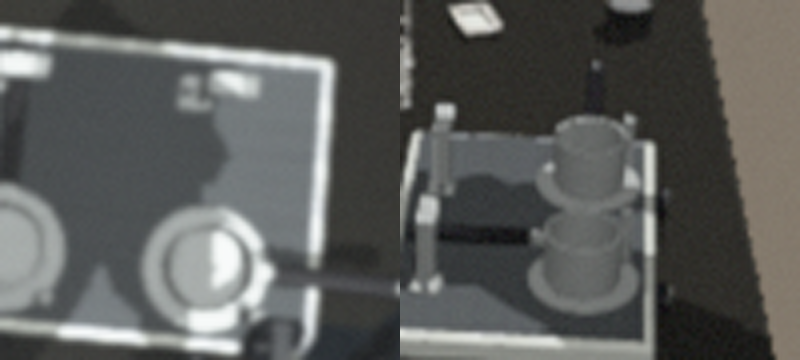

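Pan B stands on the right hob with its rim at (207,264). Its handle runs (272,271)→(400,288), out past the plate's right edge.

```bash
python3 - <<'E'
from h import *
d=dict(np.load("top3.npz"))
T=lambda x,y:(300+(x+.5)/4-.5,190+(y+.5)/4-.5)
for n,q,z in[("rimB",(207,264),.078),("hobR",(204,267),.033),("h1",(285,273),.074),("h2",(330,279),.074),("h3",(385,286),.074),("TR",(334,62),.03)]:print(n,at_z(d,*T(*q),z).round(4))
g=cv2.cvtColor(d["image"],cv2.COLOR_BGR2GRAY)
for u in (385,392,398,404,408): print(u,g[250:270,u])
E
```

```text
rimB [ 0.4554 -0.213   0.078 ]
hobR [ 0.4554 -0.2173  0.033 ]
h1 [ 0.4508 -0.2655  0.074 ]
h2 [ 0.4475 -0.2955  0.074 ]
h3 [ 0.4437 -0.3324  0.074 ]
TR [ 0.6009 -0.3083  0.03  ]
385 [55 44 43 44 44 48 52 55 63 73 79 80 70 59 57 58 59 59 60 60]
392 [54 48 43 42 44 44 45 54 55 64 71 78 78 65 59 60 60 59 59 62]
398 [ 56  58  57  55  55  58  57  58  54  58  74  94 102  88  68  55  56  56
  51  50]
404 [56 57 59 55 57 55 53 59 58 59 55 59 57 54 49 47 42 46 47 52]
408 [55 56 57 58 56 54 60 57 57 56 56 56 58 56 52 51 54 54 55 58]
```

Emit:
apply_moves(
  deltas=[
    {"dx": 20,"dy": -18,"dz": -10,"rx": 0,"ry": 0,"rz": -0.015,"fingers": 45},
    {"dx": 22,"dy": -18,"dz": -20,"rx": 0,"ry": 0,"rz": -0.015,"fingers": 45},
    {"dx": 22,"dy": -18,"dz": -20,"rx": 0,"ry": 0,"rz": 0,"fingers": 45},
    {"dx": 24,"dy": -18,"dz": -20,"rx": 0,"ry": 0,"rz": 0,"fingers": 45},
    {"dx": 0,"dy": 0,"dz": 0,"rx": 0,"ry": 0,"rz": 0,"fingers": 45},
  ],
)

```text
time: 10.92
position: [0.4484, -0.2912, 0.1289]
tcp_rot: [-1.568, 0.082, -0.079]
force: [-0.3, -0.2, -0.5]
grip_width: 0.0447
```

```bash
python3 - <<'E'
from h import *
st()
E
```

```text
t 10.92 p [ 448.4 -291.2  128.9] jaw -0.103 down [-0.002  0.001 -1.   ] F [-0.3 -0.2 -0.5] w 44.7 q [-0.58  0.31 -0.18  1.08 -0.    1.1 ]
```

Emit:
apply_moves(
  deltas=[
    {"dx": -1.5,"dy": 1,"dz": -20,"rx": 0,"ry": 0,"rz": 0,"fingers": 45},
    {"dx": 0,"dy": 0,"dz": -20,"rx": 0,"ry": 0,"rz": 0,"fingers": 45},
    {"dx": 0,"dy": 0,"dz": -20,"rx": 0,"ry": 0,"rz": 0,"fingers": 45},
    {"dx": 0,"dy": 0,"dz": -17,"rx": 0,"ry": 0,"rz": 0,"fingers": 45},
    {"dx": 0,"dy": 0,"dz": 0,"rx": 0,"ry": 0,"rz": 0,"fingers": 45},
  ],
)

```text
time: 11.33
position: [0.4426, -0.2868, 0.0535]
tcp_rot: [-1.567, 0.084, -0.077]
force: [-0.5, 0.6, -0.3]
grip_width: 0.0448
```

Emit:
apply_moves(
  deltas=[
    {"dx": 0,"dy": 0,"dz": 0,"rx": 0,"ry": 0,"rz": 0,"fingers": 5},
    {"dx": 0,"dy": 0,"dz": 0,"rx": 0,"ry": 0,"rz": 0,"fingers": 5},
    {"dx": 0,"dy": 0,"dz": 0,"rx": 0,"ry": 0,"rz": 0,"fingers": 5},
    {"dx": 0,"dy": 0,"dz": 0,"rx": 0,"ry": 0,"rz": 0,"fingers": 5},
    {"dx": 0,"dy": 0,"dz": 0,"rx": 0,"ry": 0,"rz": 0,"fingers": 5},
  ],
)

```text
time: 11.75
position: [0.4451, -0.2887, 0.0576]
tcp_rot: [-1.571, 0.079, -0.082]
force: [0.4, -0.3, 4.0]
grip_width: 0.0121
```

```bash
python3 - <<'E'
from h import *
st()
c=grab("side")
b=c["image"][130:230,270:370]
cv2.imwrite("pics/ck9.png",cv2.resize(b,(500,500),interpolation=cv2.INTER_CUBIC))
E
```

```text
t 11.75 p [ 445.1 -288.7   57.6] jaw -0.102 down [ 0.002 -0.001 -1.   ] F [ 0.4 -0.3  4. ] w 12.1 q [-0.58  0.36 -0.31  0.9  -0.    1.1 ]
```

View pics/ck9.png

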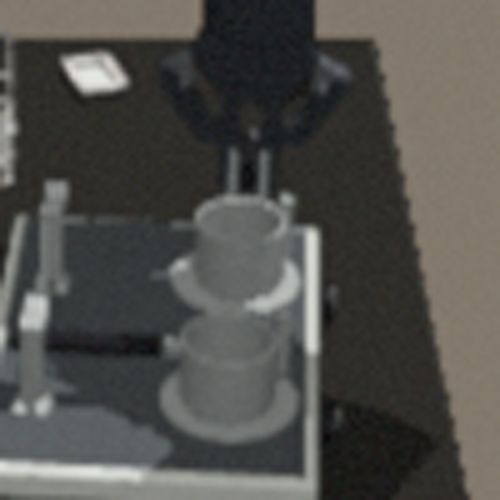

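The handle is gripped (12.1 mm wide) and pan B sits within about 3 mm of the hob's centre. Now the arc for pan B.

```bash
python3 -c "
from h import *
arc((445.1,-288.7),-1.673,(452.6,-215.5),(454.5,-218),-0.072,24)"
```

```text
r 73.5832181954554 rz 0.06670833333333333 end [ 527.9 -223.3]
[[5.0, -0.4], [5.0, -0.2], [4.9, 0.3], [5.0, 0.5], [4.9, 0.9], [4.8, 1.1], [4.7, 1.5], [4.6, 1.8], [4.5, 2.1], [4.3, 2.4], [4.1, 2.7], [4.0, 2.9], [3.7, 3.2], [3.5, 3.4], [3.3, 3.6], [3.0, 3.8], [2.7, 4.1], [2.5, 4.2], [2.1, 4.3], [1.9, 4.5], [1.5, 4.5], [1.3, 4.7], [0.9, 4.7], [0.6, 4.8]]
```

Emit:
apply_moves(
  deltas=[
    {"dx": 5.0,"dy": -0.4,"dz": 0,"rx": 0,"ry": 0,"rz": 0.0667,"fingers": 5},
    {"dx": 5.0,"dy": -0.2,"dz": 0,"rx": 0,"ry": 0,"rz": 0.0667,"fingers": 5},
    {"dx": 4.9,"dy": 0.3,"dz": 0,"rx": 0,"ry": 0,"rz": 0.0667,"fingers": 5},
    {"dx": 5.0,"dy": 0.5,"dz": 0,"rx": 0,"ry": 0,"rz": 0.0667,"fingers": 5},
    {"dx": 4.9,"dy": 0.9,"dz": 0,"rx": 0,"ry": 0,"rz": 0.0667,"fingers": 5},
  ],
)

```text
time: 12.22
position: [0.4685, -0.2876, 0.0571]
tcp_rot: [-1.564, -0.183, 0.185]
force: [-5.5, -2.2, 8.4]
grip_width: 0.0123
```

Emit:
apply_moves(
  deltas=[
    {"dx": 4.8,"dy": 1.1,"dz": 0,"rx": 0,"ry": 0,"rz": 0.0667,"fingers": 5},
    {"dx": 4.7,"dy": 1.5,"dz": 0,"rx": 0,"ry": 0,"rz": 0.0667,"fingers": 5},
    {"dx": 4.6,"dy": 1.8,"dz": 0,"rx": 0,"ry": 0,"rz": 0.0667,"fingers": 5},
    {"dx": 4.5,"dy": 2.1,"dz": 0,"rx": 0,"ry": 0,"rz": 0.0667,"fingers": 5},
    {"dx": 4.3,"dy": 2.4,"dz": 0,"rx": 0,"ry": 0,"rz": 0.0667,"fingers": 5},
  ],
)

```text
time: 12.63
position: [0.4918, -0.2789, 0.0572]
tcp_rot: [-1.526, -0.444, 0.446]
force: [-3.6, -3.8, 7.1]
grip_width: 0.0124
```

Emit:
apply_moves(
  deltas=[
    {"dx": 4.1,"dy": 2.7,"dz": 0,"rx": 0,"ry": 0,"rz": 0.0667,"fingers": 5},
    {"dx": 4.0,"dy": 2.9,"dz": 0,"rx": 0,"ry": 0,"rz": 0.0667,"fingers": 5},
    {"dx": 3.7,"dy": 3.2,"dz": 0,"rx": 0,"ry": 0,"rz": 0.0667,"fingers": 5},
    {"dx": 3.5,"dy": 3.4,"dz": 0,"rx": 0,"ry": 0,"rz": 0.0667,"fingers": 5},
    {"dx": 3.3,"dy": 3.6,"dz": 0,"rx": 0,"ry": 0,"rz": 0.0667,"fingers": 5},
  ],
)

```text
time: 13.05
position: [0.5109, -0.2634, 0.0573]
tcp_rot: [-1.456, -0.703, 0.704]
force: [-1.0, -4.3, 6.3]
grip_width: 0.0125
```

Emit:
apply_moves(
  deltas=[
    {"dx": 3.0,"dy": 3.8,"dz": 0,"rx": 0,"ry": 0,"rz": 0.0667,"fingers": 5},
    {"dx": 2.7,"dy": 4.1,"dz": 0,"rx": 0,"ry": 0,"rz": 0.0667,"fingers": 5},
    {"dx": 2.5,"dy": 4.2,"dz": 0,"rx": 0,"ry": 0,"rz": 0.0667,"fingers": 5},
    {"dx": 2.1,"dy": 4.3,"dz": 0,"rx": 0,"ry": 0,"rz": 0.0667,"fingers": 5},
    {"dx": 1.9,"dy": 4.5,"dz": 0,"rx": 0,"ry": 0,"rz": 0.0667,"fingers": 5},
  ],
)

```text
time: 13.47
position: [0.5237, -0.2425, 0.0575]
tcp_rot: [-1.353, -0.958, 0.959]
force: [-0.0, -4.8, 5.1]
grip_width: 0.0121
```

Emit:
apply_moves(
  deltas=[
    {"dx": 1.5,"dy": 4.5,"dz": 0,"rx": 0,"ry": 0,"rz": 0.0667,"fingers": 5},
    {"dx": 1.3,"dy": 4.7,"dz": 0,"rx": 0,"ry": 0,"rz": 0.0667,"fingers": 5},
    {"dx": 0.9,"dy": 4.7,"dz": 0,"rx": 0,"ry": 0,"rz": 0.0667,"fingers": 5},
    {"dx": 0.6,"dy": 4.8,"dz": 0,"rx": 0,"ry": 0,"rz": 0.0667,"fingers": 5},
    {"dx": 0,"dy": 0,"dz": 0,"rx": 0,"ry": 0,"rz": 0,"fingers": 5},
  ],
)

```text
time: 13.88
position: [0.5282, -0.2231, 0.0575]
tcp_rot: [-1.244, -1.159, 1.159]
force: [1.7, -2.8, 6.3]
grip_width: 0.0124
```

```bash
python3 - <<'E'
from h import *
st()
c=grab("side")
b=c["image"][130:230,270:370]
cv2.imwrite("pics/ck10.png",cv2.resize(b,(600,600),interpolation=cv2.INTER_CUBIC))
E
```

```text
t 13.88 p [ 528.2 -223.1   57.5] jaw 1.502 down [ 0.002 -0.002 -1.   ] F [ 1.7 -2.8  6.3] w 12.4 q [-0.4   0.43 -0.2   0.94 -0.   -0.33]
```

View pics/ck10.png

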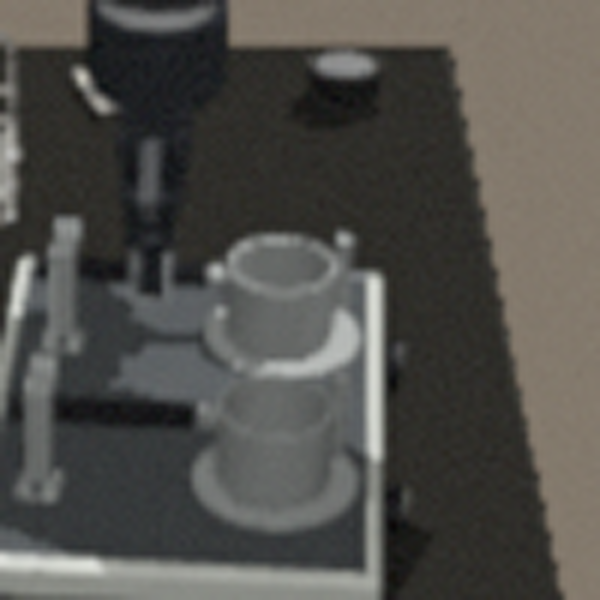

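Pan B is centred (base about 278 px, hob about 281) and its handle runs behind the right clip post. Releasing and retreating.

Emit:
apply_moves(
  deltas=[
    {"dx": 0,"dy": 0,"dz": 0,"rx": 0,"ry": 0,"rz": 0,"fingers": 40},
    {"dx": 0,"dy": 0,"dz": 0,"rx": 0,"ry": 0,"rz": 0,"fingers": 40},
    {"dx": 0,"dy": 0,"dz": 0,"rx": 0,"ry": 0,"rz": 0,"fingers": 40},
    {"dx": 0,"dy": 0,"dz": 20,"rx": 0,"ry": 0,"rz": 0,"fingers": 40},
    {"dx": 0,"dy": 0,"dz": 30,"rx": 0,"ry": 0,"rz": 0,"fingers": 40},
  ],
)

```text
time: 14.35
position: [0.5248, -0.2218, 0.104]
tcp_rot: [-1.236, -1.152, 1.157]
force: [-0.5, -0.1, -0.7]
grip_width: 0.0401
```

Emit:
apply_moves(
  deltas=[
    {"dx": 0,"dy": 0,"dz": 35,"rx": 0,"ry": 0,"rz": 0,"fingers": 40},
    {"dx": 0,"dy": 0,"dz": 35,"rx": 0,"ry": 0,"rz": 0,"fingers": 40},
    {"dx": -35,"dy": -5,"dz": 15,"rx": 0,"ry": 0,"rz": 0,"fingers": 40},
    {"dx": -35,"dy": -5,"dz": 0,"rx": 0,"ry": 0,"rz": 0,"fingers": 40},
    {"dx": -35,"dy": -10,"dz": 0,"rx": 0,"ry": 0,"rz": 0,"fingers": 40},
  ],
)

```text
time: 14.77
position: [0.4214, -0.2424, 0.1922]
tcp_rot: [-1.243, -1.157, 1.156]
force: [0.7, -1.3, -0.2]
grip_width: 0.0399
```

Emit:
apply_moves(
  deltas=[
    {"dx": -30,"dy": -25,"dz": 0,"rx": 0,"ry": 0,"rz": 0,"fingers": 40},
    {"dx": -30,"dy": -25,"dz": 0,"rx": 0,"ry": 0,"rz": 0,"fingers": 40},
    {"dx": -25,"dy": -30,"dz": 0,"rx": 0,"ry": 0,"rz": 0,"fingers": 40},
    {"dx": -10,"dy": -38,"dz": 0,"rx": 0,"ry": 0,"rz": 0,"fingers": 40},
    {"dx": 0,"dy": -38,"dz": 0,"rx": 0,"ry": 0,"rz": 0,"fingers": 40},
  ],
)

```text
time: 15.18
position: [0.3243, -0.3994, 0.1919]
tcp_rot: [-1.243, -1.154, 1.155]
force: [1.3, -0.9, 1.4]
grip_width: 0.0399
```

```bash
python3 - <<'E'
from h import *
st()
c=grab("side");d=grab("top")
np.savez("side4.npz",**c);np.savez("top4.npz",**d)
a=d["image"][190:290,270:390];b=c["image"][130:230,255:375]
cv2.imwrite("pics/ck11.png",np.vstack([cv2.resize(x,(480,400),interpolation=cv2.INTER_CUBIC)[:300] if 0 else cv2.resize(x,(360,300),interpolation=cv2.INTER_CUBIC) for x in(a,b)]))
cv2.imwrite("pics/ck11.png",np.hstack([cv2.resize(x,(400,333),interpolation=cv2.INTER_CUBIC) for x in(a,b)]))
t=np.load("top0.npz")["image"];df=cv2.absdiff(t,d["image"]).max(2)
# bystanders: petri ~ (147,263), tape ~ (240,175), rack ~ (428,191) in native px
for n,(u,v) in dict(petri=(147,263),tape=(240,175),rack=(428,191)).items():print(n,df[v-25:v+25,u-25:u+25].mean().round(2),df[v-25:v+25,u-25:u+25].max())
E
```

```text
t 15.18 p [ 324.3 -399.4  191.9] jaw 1.497 down [-0.  0. -1.] F [ 1.3 -0.9  1.4] w 39.9 q [-0.89  0.24 -0.12  1.22 -0.   -0.81]
petri 5.37 14
tape 5.18 14
rack 5.84 17
```

View pics/ck11.png

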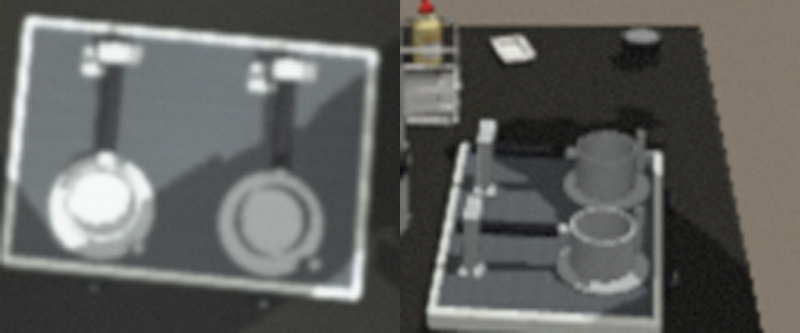

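Both pans stand on their hobs, and the three bystanders are unchanged. The right handle (285,90) looks farther from its post (258,80) than the left one (108,75 against 92,68), so I'll measure that.

```bash
python3 - <<'E'
from h import *
d=dict(np.load("top4.npz"));g=cv2.cvtColor(d["image"],cv2.COLOR_BGR2GRAY).astype(int)
for v in(214,218,222,226,230,234): print(v,"L",g[v,293:312],"R",g[v,343:364])
hobs={"L":np.array([.4645,-.0785]),"R":np.array([.4545,-.218])}
ex=np.array([np.cos(.072),-np.sin(.072)]);ey=np.array([np.sin(.072),np.cos(.072)])
T=lambda x,y:(270+(x+.5)/3.333-.5,190+(y+.5)/3.333-.5)
for n,h,q,z in[("hobL","L",(102,206),.033),("hobR","R",(271,223),.033),("rimL","L",(99,198),.078),("rimR","R",(272,217),.078),("hL","L",(108,78),.074),("hR","R",(284,95),.074),("hLn","L",(104,145),.074),("hRn","R",(279,160),.074),("lipL","L",(120,53),.089),("lipR","R",(293,70),.089)]:
    p=at_z(d,*T(*q),z)[:2]-hobs[h];print(n,np.round([p@ex*1000,p@ey*1000],1))
b=np.load("side4.npz")["image"][155:225,275:345]
a=d["image"][195:265,295-5:360+10]
cv2.imwrite("pics/ck12.png",np.hstack([cv2.resize(x,(400,400),interpolation=cv2.INTER_CUBIC) for x in(d["image"][195:265,290:360+0],d["image"][195:240,340:385])]))
E
```

```text
214 L [117 119 121 122 116 110  92  76  67  66  66  69  76  90 110 117 118 119
 118] R [135 169 204 221 221 210 169 125 117 118 115 115 115 119 123 132 143 152
 152 153 149]
218 L [118 119 118 119 114 107  89  72  66  68  71  74  79  94 110 118 117 120
 117] R [123 125 133 135 139 139 125 104  89  80  67  63  64  67  73  91 109 117
 118 119 118]
222 L [119 117 116 117 115 104  86  70  64  68  73  75  87 105 116 119 117 121
 119] R [120 121 120 121 115 105  88  79  74  65  59  66  67  70  78  93 110 117
 116 116 114]
226 L [118 119 119 116 110  93  75  67  66  69  74  78  93 111 119 120 120 119
 121] R [120 120 120 119 115 104  88  78  73  65  63  68  68  71  81  96 112 112
 111  98  88]
230 L [118 118 118 114 108  90  72  67  68  72  75  84  99 114 118 119 120 121
 121] R [119 120 120 119 115 104  88  78  69  61  64  68  69  66  70  76  76  78
  78  76  75]
234 L [121 118 117 113 102  89  81  86  86  87  85  93 112 119 121 122 118 121
 121] R [108 102  96  93  86  80  78  75  68  63  66  67  65  63  65  72  74  77
  73  76  75]
hobL [ 0.9 -0.1]
hobR [ 0.4 -0.2]
rimL [4.6 3.4]
rimR [2.8 5.5]
hL [101.4   5.4]
hR [101.4   3.2]
hLn [47.3  3.4]
hRn [48.8  3.1]
lipL [120.1  -2.1]
lipR [119.9  -0.4]
```

View pics/ck12.png

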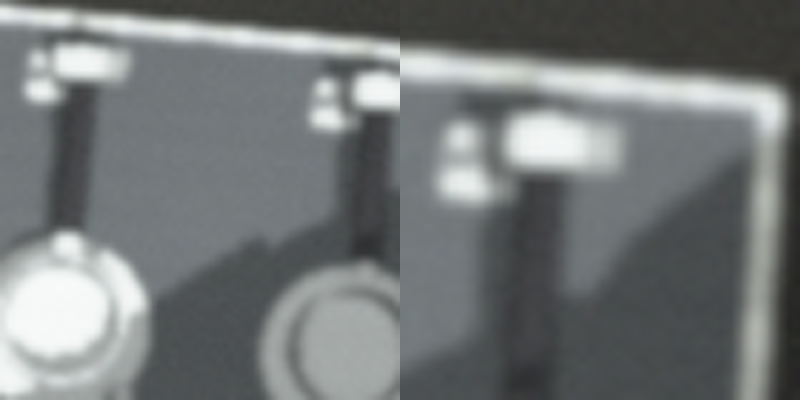

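```bash
python3 -c "
from h import *
robot.close_job();st()"
```

```text
the job is handed in; nothing more can be done
the job is handed in; nothing more can be done
```

The job is handed in at about 15 s of simulated time. My last checks show both pans released on their hobs with their handles under the clips. `close_job()` gave no verdict, so this rests on my own measurements.

**What I did**
- **Pan A:** I pinched its handle and swung it counter-clockwise under the left clip, then pulled the pan back about 5 mm to centre it.
- **Pan B, placing:** I picked it up by its body, stood it on the right hob with its handle past the plate's right side, and let go.
- **Pan B, swinging:** I took hold of the handle afresh and swung it under the right clip. Then I moved the arm clear.

**Last checks**
- **Centring:** the top view puts the pan rims about 6 mm from the middles of their hobs, inside the 14 mm limit. The side view shows both closer to centre.
- **Handles, sideways:** they measured about +5 mm (left) and +3 mm (right) from the clip points, inside the 9 mm limit.
- **Bystanders:** the petri dish, tape roll and slide rack look unchanged from the first picture.

**What disagreed**
- **Top view against the post:** the post allows a handle at most about +2 mm, so the +5 mm reading means the top view is biased by 3 to 5 mm. The right handle probably sits at −5 to +2 mm.
- **Less certain readings:** a shadow beside the right handle blurred that measurement. I also never measured how far each handle tip reaches through its clip, though both pass under their lips in the last picture.

I viewed 16 pictures, six past the budget of ten and so beyond the one or two extra allowed.

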